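Square a print block into its registration corner

TASK

Push the wooden print block along the bench, with the fingertips against its edges, until it sits square in its corner: its long edge flush against the long fence and its short end snug against the end stop. Do not lift it or tip it and do not touch its handle. Leave the jar, tub, clip and brush where they are, then move clear.

Things in the scene. Friction and masses are not known exactly. Their poses are not given: they have to be found in the camera images.
- print_block: the loose wooden print block lying on the bench: 110 mm along its x, 150 mm along its y, 34 mm high, about 0.4 kg (it slides with a push of under 10 N), with a bar handle on top. Origin: centre of its underside. It starts 30 mm or more away from the fence, turned up to 0.35 rad out of square, and may finish either way round (it is the same turned half way)
- handle: the block's wooden bar handle, fixed on the middle of its top: 90 mm along the block's y, 24 mm wide, its top 62 mm above the bench. Origin: middle of the block's top face, 34 mm above the bench. Not to be touched
- fence: the long low wooden strip screwed to the bench beyond the block: 30 mm along its x, 560 mm along its y, 20 mm high; it does not move. Origin: centre of its underside. Its -x face (15 mm from the origin) is towards the robot and takes the block's long edge; its x points away from the robot, so pushing along it drives the block against the fence. Its place and yaw vary
- end_stop: the short low wooden strip screwed to the bench at right angles to the fence, touching its robot-side face: 80 mm along its x, 24 mm along its y, 20 mm high; it does not move. Origin: centre of its underside. Parallel axes to the fence. It stands 250 mm from the fence's middle, at either the left or the right end; the block's short end goes against the side of it that looks to the fence's middle
- jar: small round amber jar, diameter 56 mm, 70 mm high, standing by the other end of the fence, where the end stop would be if it were on that side. Origin: centre of its underside. To be left alone
- tub: round white tub, diameter 100 mm, 130 mm high, standing off to one side. Origin: centre of its underside. To be left alone
- clip: black binder clip with two wire loops, 50 mm by 36 mm, 64 mm high, standing off to the other side. Origin: centre of its underside. To be left alone
- brush: brush about 200 mm long lying beyond the fence, as seen from the robot. Origin: on its underside. To be left alone
Not all that is in view belongs to the job. Of the things that look like the print_block, take the one that is farthest from the robot's base at the start. Of the things that look like the end_stop, take the one that is farthest to the robot's right at the start.

How it is judged:
By the outcome, as a careful person would: the job done as asked, in the order asked, and still so for the second after the job is handed in, with the robot touching nothing.
It also fails if it takes over 64 s, if anything falls off the work surface, if the arm or the gripper's body presses on something with over 40 N, if the wrist force passes 120 N, or if a joint passes its speed limit or range.

ROBOT

A 7-joint arm with a two-finger parallel gripper is mounted at the origin on the work surface. World frame = base frame: x ahead of the robot, y to its left, z up, the work surface at z = 0. Lengths are in m, angles in rad, forces in N, time in s.
With the tool pointing down it reaches from about 0.4 to 0.85 m from the base axis. Payload 10.4 kg.
Tool frame: the origin (TCP) lies midway between the tips of the shut fingers; the grasp point (between the pads) lies r.grip_point_offset behind it (r.grip_point_offset is the distance from the TCP to the grasp point, in m); z points along the fingers, y is the line along which they close (so a half turn about z gives the same grasp; the last joint's range is limited). The gripper opens to 87 mm and grips with 3 to 60 N. Pads are 19 mm wide; open, the fingers measure 117 mm over their backs; the gripper's body (75 mm by 190 mm) begins 51 mm behind the grasp point.
Start: joints at [-1.144, 0.332, -0.065, 1.46, 0.022, 1.35, -0.088], TCP at [0.272, 0.563, 0.223] pointing down, gripper open.
Joint ranges: [-2.6, 2.6], [-0.5, 2.12], [-1.47, 1.34], [0.16, 2.42], [-1.27, 4.41], [0.06, 2.06], [-2.6, 2.6]. Speed limits (rad/s): [2.22, 2.22, 2.79, 2.79, 3.14, 3.14, 3.14].

INTERFACE

Orientations are given as a unit quaternion [x, y, z, w].
In Python, from bench import r gives the robot as it stands.
- The arm moves only by the tool play_rows, never from a script. Its arguments are lists of equal length, an entry for each row: "claw": the closure, from 0 (fully open) to 1 (shut); "delta_pos": the shift along the tool's x, y, z scaled (see below), a list of three; "delta_rot": the turn, a rotation vector about the tool's x, y, z scaled (see below), a list of three. A call has 1 to 8 rows; each row shifts and turns the commanded pose from where the row before left it, along the tool's axes as they then stand; what a row does not reach is not made up. The controller multiplies each number of a shift by 200 mm and each number of a turn by pi rad. A row lasts 1/10 s, in which the tool goes at most 50 mm and 8.59 degrees, less where a joint would pass 70% of its speed; a pose out of reach is approached as far as the arm can. A call with a number of a shift or a turn outside -1 to 1 is refused whole. A call with a gripper value outside its range is refused whole. The fingers move at their own pace and stop on an object; "squeeze" is the grip in N (left out, the last holds). Time passes only in rows, so rows that do not move let the fingers close. It gives the time, the measured TCP pose, the force, the opening and the grip force at its end, in the units of the state.
- r.read_state(): the state, without advancing time (a new reading comes with each control period).
- r.camera(name): name is "scene" or "top" or "wrist"; returns a dict with "pixels" (384x512x3 uint8, red, green, blue), "camera_matrix" (3x3 intrinsics, pixels), "D" ([k1, k2, p1, p2, k3] as OpenCV has them; the pictures are not rectified), "cam_to_world" (4x4, takes a point from camera to world coordinates); the wrist camera has in their place "hand_eye" (4x4, takes a point from camera to tool coordinates, whose origin is the TCP and whose axes are the flange's). Camera axes: x right, y up, looking along -z (the intrinsics and any distortion apply to the point x, -y, -z); pixel columns grow to the right and rows downward; lengths in m; the calibration is good to about 2 mm. A picture is of the moment at which its call begins: read the wrist's pose just before it. There is no depth.
- r.close_job(): hands the job in; it is judged then, once.
The state is a dict: "time": time; "joint_positions": joint angles; "joint_vel": joint speeds; "joint_torque": joint torques, N m; "ee_pos": TCP position; "eef_rot": TCP orientation; "ft_force": force on the tool from outside, world axes, zero at the start; "torque": the same for the moment, N m; "width": finger opening in m; "grip_force": force on a finger pad.
Only numpy, scipy, OpenCV 4.12 (cv2) and the standard library are available. Lean on these libraries where they do the work, as an engineer would, in place of code of your own. Each camera call takes 0.05 s, during which the arm holds its last target. There are 200 camera calls.

## Working session

There is one attempt and no reset: what is moved stays moved. The work goes in short steps, Python scripts to look and compute and a tool call to move; the robot and the scene stay as the last step left them, time stands still between calls to the robot, and variables do not carry over. Pictures are saved under pics/ and viewed, at most 10 in all, crops included, and the job is handed in when it is done.

Besides the shell and the picture viewer there is one more tool, called after "Emit:" as name(argument=value, ...) on one line, values as JSON. play_rows: Moves the arm, as the interface text tells. Shifts and turns lie within -1 to 1; 1 stands for 200 mm of shift or pi rad of turn. Its arguments: {"type":"object","properties":{"claw":{"type":"array"},"delta_pos":{"type":"array"},"delta_rot":{"type":"array"},"squeeze":{"type":"number"}},"required":["claw","delta_pos","delta_rot"]}

```bash
mkdir -p pics; ls; cat > h.py <<'E'
import numpy as np, cv2
from bench import r
from scipy.spatial.transform import Rotation as R
import pickle
def snap(n,f):
    c=r.camera(n); cv2.imwrite(f'pics/{f}.png',c['pixels'][:,:,::-1]); pickle.dump(c,open(f'{f}.pkl','wb')); return c
def load(f): return pickle.load(open(f'{f}.pkl','rb'))
def ray(c,px,z,T=None):
    T=np.array(c['cam_to_world']) if T is None else T
    p=cv2.undistortPoints(np.array(px,float).reshape(-1,1,2),np.array(c['camera_matrix']),np.array(c['D'])).reshape(-1,2)
    d=np.c_[p[:,0],-p[:,1],-np.ones(len(p))]@T[:3,:3].T
    o=T[:3,3]; return o+d*((z-o[2])/d[:,2])[:,None]
def proj(c,P):
    T=np.linalg.inv(np.array(c['cam_to_world'])); q=np.array(P,float)@T[:3,:3].T+T[:3,3]
    q=q*[1,-1,-1]
    return cv2.projectPoints(q,np.zeros(3),np.zeros(3),np.array(c['camera_matrix']),np.array(c['D']))[0].reshape(-1,2)
E
python3 - <<'E'
from h import *
s=r.read_state(); print({k:np.round(v,3).tolist() for k,v in s.items()})
for n in ('top','scene'):
    c=snap(n,n+'0'); print(np.round(c['cam_to_world'],3).tolist(),c['camera_matrix'],c['D'])
a=[cv2.imread(f'pics/{n}0.png') for n in('top','scene')]
cv2.imwrite('pics/top0b.png',cv2.resize(a[0],(800,600),interpolation=cv2.INTER_CUBIC))
E
```

```text
pics
{'time': 0.0, 'joint_positions': [-1.144, 0.333, -0.065, 1.461, 0.022, 1.35, -0.089], 'joint_vel': [0.001, 0.0, 0.0, -0.002, -0.0, -0.0, 0.002], 'joint_torque': [0.0, -62.327, 0.025, -38.989, -0.061, 0.04, 0.0], 'ee_pos': [0.272, 0.562, 0.222], 'eef_rot': [0.223, 0.975, -0.001, -0.0], 'ft_force': [-0.468, 0.408, -0.8], 'torque': [0.001, -0.048, 0.012], 'grip_force': 0.0, 'width': 0.087}
[[-0.021, 0.997, -0.08, 0.471], [-0.999, -0.019, 0.027, 0.025], [0.025, 0.081, 0.996, 1.352], [0.0, 0.0, 0.0, 1.0]] [[476.89337555   0.         251.99114238]
 [  0.         476.89337555 200.62734793]
 [  0.           0.           1.        ]] [-0.13900175  0.          0.          0.          0.        ]
[[0.078, -0.788, 0.611, 1.177], [0.997, 0.072, -0.034, -0.046], [-0.017, 0.611, 0.791, 0.799], [0.0, 0.0, 0.0, 1.0]] [[364.13551762   0.         251.32733208]
 [  0.         364.13551762 193.32775526]
 [  0.           0.           1.        ]] [0.02860931 0.         0.         0.         0.        ]
```

View pics/top0b.png

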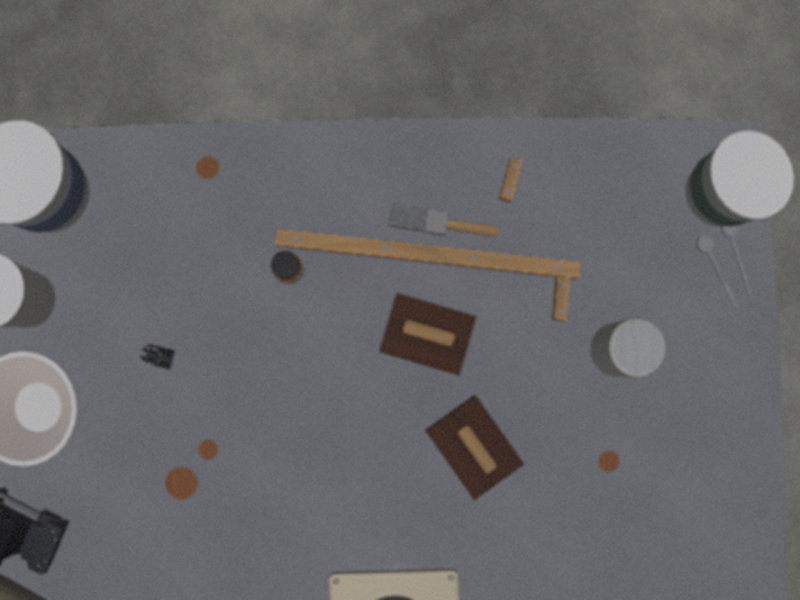

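View pics/scene0.png

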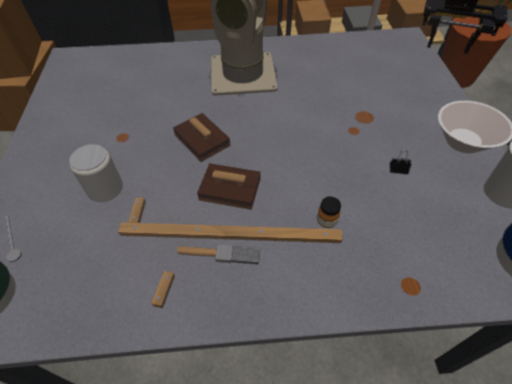

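The top picture (800x600 scale) shows two print blocks, at (428,334) and (475,447). The one at (428,334) is farther from the base at (394,600), so that is the target. There are two end-stop lookalikes: (562,298), touching the fence, and (511,178), beyond the fence. (562,298) is farthest right. The jar is at (287,265), the tub at (637,348), the clip at (158,356) and the brush at (440,222). Next I check the choice in a close crop.

```bash
python3 - <<'E'
import cv2
a=cv2.imread('pics/top0.png')[135:260,170:390]
cv2.imwrite('pics/crop0.png',cv2.resize(a,None,fx=3.6,fy=3.6,interpolation=cv2.INTER_CUBIC))
E
```

```text
(no output)
```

View pics/crop0.png

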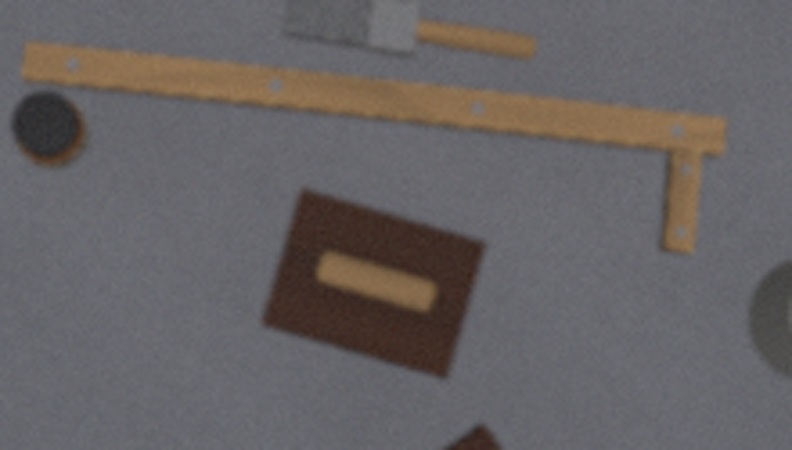

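The crop confirms the choice. The target block's corners are at (302,190), (485,242), (447,377) and (263,325). The fence's near edge runs from (22,79) to (725,153). The end stop's inner face runs from about (669,152) to (662,248), with its outer face at about (692,251).

```bash
cat > m.py <<'E'
from h import *
def crop2px(p,s=3.6,o=(170,135)): return (np.array(p,float)+.5)/s-.5+np.array(o)
E
python3 - <<'E'
from m import *
c=load('top0')
B=ray(c,crop2px([(302,190),(485,242),(447,377),(263,325)]),.034)[:,:2]
F=ray(c,crop2px([(22,79),(725,153),(725,117),(26,43)]),.02)[:,:2]
S=ray(c,crop2px([(669,152),(662,248),(692,251),(699,155)]),.02)[:,:2]
O=ray(c,crop2px([(485,425)]),.034)[:,:2]
print(B,B.mean(0),[np.linalg.norm(B[i]-B[i-1]) for i in range(4)])
d=B[0]-B[1]+B[3]-B[2]; print('blk long yaw',np.arctan2(-d[0],d[1]))
print(F,[np.linalg.norm(F[i]-F[i-1]) for i in range(4)])
for d in(F[0]-F[1],F[3]-F[2]): print('fence yaw',np.arctan2(-d[0],d[1]))
d=S[0]-S[1];print('stop yaw',np.arctan2(d[1],d[0]),S,[np.linalg.norm(S[i]-S[i-1]) for i in range(4)],O)
yaw=np.mean([np.arctan2(-(F[0]-F[1])[0],(F[0]-F[1])[1]),np.arctan2(-(F[3]-F[2])[0],(F[3]-F[2])[1])])
fx=np.array([np.cos(yaw),np.sin(yaw)]);fy=np.array([-fx[1],fx[0]])
fc=F.mean(0);print('fence c',fc,yaw,'block in fence frame',(B-fc)@np.c_[fx,fy],(B.mean(0)-fc)@np.c_[fx,fy],'stop',(S-fc)@np.c_[fx,fy])
# tub and jar
print('tub top', ray(c,[(637/1.5625,348/1.5625)],.13), 'jar',ray(c,[(286/1.5625,264/1.5625)],.07))
print('block2',ray(c,np.array([(427,432),(473,396),(523,462),(475,498)])/1.5625,.034))
E
```

```text
[[ 0.61453435 -0.01612125]
 [ 0.57153621 -0.15684275]
 [ 0.46809001 -0.12445872]
 [ 0.51100937  0.0160387 ]] [ 0.54129249 -0.070346  ] [np.float64(0.10840518065987988), np.float64(0.14714407898270124), np.float64(0.10839668522853817), np.float64(0.14690676137593248)]
blk long yaw -0.2965116898256564
[[ 0.70787481  0.20133102]
 [ 0.63971326 -0.35313952]
 [ 0.66857017 -0.35447253]
 [ 0.73651499  0.19806761]] [np.float64(0.028825499527592186), np.float64(0.5586444066823129), np.float64(0.02888768580621586), np.float64(0.5567019844073994)]
fence yaw -0.12231719584961558
fence yaw -0.1223538627583304
stop yaw -0.11390825217998833 [[ 0.64117579 -0.30779566]
 [ 0.56513819 -0.2990967 ]
 [ 0.56229127 -0.32311512]
 [ 0.63842301 -0.33195339]] [np.float64(0.024314063837259033), np.float64(0.07653357566056022), np.float64(0.024186558898825154), np.float64(0.07664304178674307)] [[ 0.43058411 -0.15282493]]
fence c [ 0.68816831 -0.07705335] -0.12233552930397298 block in fence frame [[-0.08051922  0.05149112]
 [-0.10602368 -0.09342576]
 [-0.2126486  -0.07390736]
 [-0.18719499  0.0707775 ]] [-0.14659662 -0.01126613] stop [[-0.01848369 -0.23475234]
 [-0.09501454 -0.23539731]
 [-0.0949092  -0.25958364]
 [-0.01826791 -0.25906545]]
tub top [[ 0.50404475 -0.41573851  0.13      ]] jar [[0.66458948 0.17504321 0.07      ]]
block2 [[ 0.36736481 -0.06517909  0.034     ]
 [ 0.42864377 -0.14820513  0.034     ]
 [ 0.30951498 -0.23443618  0.034     ]
 [ 0.24885793 -0.14735195  0.034     ]]
```

Dimensions check out: block 147x108, fence 557x29, inner stop face near fy -0.235. Working in the fence frame, I'll turn the tool so its y lies along the fence and travel to the near long edge.

Emit:
play_rows(claw=[0,0,0,0,0,0,0,0], delta_pos=[[0,0,0],[0,0,0],[0,0,0],[-0.09,-0.22,0],[-0.09,-0.22,0],[-0.09,-0.22,0],[-0.09,-0.22,0],[-0.09,-0.22,0]], delta_rot=[[0,0,-0.035],[0,0,-0.035],[0,0,-0.034],[0,0,0],[0,0,0],[0,0,0],[0,0,0],[0,0,0]])

```text
time: 0.9
ee_pos: [0.3341, 0.3314, 0.2222]
eef_rot: [0.062, 0.998, -0.0, -0.0]
ft_force: [2.3, 0.3, 0.4]
width: 0.0871
grip_force: 0.0
```

```bash
cat >> m.py <<'E'
fc=np.array([0.68817,-0.07705]); fyaw=-0.1223
fx=np.array([np.cos(fyaw),np.sin(fyaw)]);fy=np.array([-fx[1],fx[0]]);FM=np.c_[fx,fy]
def st():
    s=r.read_state(); p=np.array(s['ee_pos']); M=R.from_quat(s['eef_rot']).as_matrix()
    y=M[:2,1]@FM
    print('t',round(s['time'],2),'ab',np.round((p[:2]-fc)@FM,4),'z',round(p[2],4),'yang',round(np.arctan2(y[1],y[0]),4),'tilt',np.round(M[:2,2],3),'F',np.round(np.array(s['ft_force'])[:2]@FM,1),round(s['ft_force'][2],1),'j',np.round(s['joint_positions'],2),'w',round(s['width'],4))
E
python3 -c "
from m import *
st();print(r.grip_point_offset)"
```

```text
t 0.9 ab [-0.4012  0.3622] z 0.2222 yang 1.57 tilt [-0. -0.] F [2.3 0.5] 0.4 j [-0.88 -0.01  0.    1.85 -0.    1.3   0.57] w 0.0871
0.0187
```

Emit:
play_rows(claw=[0,0,0,0,0,0,0,0], delta_pos=[[-0.09,-0.23,0],[-0.09,-0.23,0],[-0.09,-0.23,0],[-0.09,-0.23,0],[-0.09,-0.23,0],[-0.09,-0.23,0],[-0.09,-0.23,0],[-0.09,-0.23,0]], delta_rot=[[0,0,0],[0,0,0],[0,0,0],[0,0,0],[0,0,0],[0,0,0],[0,0,0],[0,0,0]])

```text
time: 1.7
ee_pos: [0.4316, -0.0515, 0.2225]
eef_rot: [0.061, 0.998, 0.0, 0.0]
ft_force: [2.2, 0.8, -0.1]
width: 0.0869
grip_force: 0.0
```

```bash
python3 -c "
from m import *
st()"
```

```text
t 1.7 ab [-0.2577 -0.0059] z 0.2225 yang 1.57 tilt [0. 0.] F [2.1 1. ] -0.1 j [-0.52 -0.14  0.5   1.95  0.07  1.31  1.4 ] w 0.0869
```

Emit:
play_rows(claw=[0,0,0,0,0,0,0], delta_pos=[[0,0,0.2],[0,0,0.2],[0,0,0.2],[0,0,0.2],[0,0,0.15],[0,0,0.08],[0,0,0]], delta_rot=[[0,0,0],[0,0,0],[0,0,0],[0,0,0],[0,0,0],[0,0,0],[0,0,0]])

```text
time: 2.4
ee_pos: [0.4298, -0.0496, 0.0146]
eef_rot: [0.062, 0.998, -0.001, -0.002]
ft_force: [-0.2, 0.2, 0.0]
width: 0.0869
grip_force: 0.0
```

```bash
python3 -c "
from m import *
st()"
```

```text
t 2.4 ab [-0.2598 -0.0043] z 0.0146 yang 1.57 tilt [-0.004 -0.001] F [-0.2  0.2] 0.0 j [-0.49  0.17  0.53  2.18 -0.12  0.82  1.57] w 0.0869
```

Emit:
play_rows(claw=[0,0,0,0,0,0,0,0], delta_pos=[[-0.08,-0.03,0],[-0.08,0,0],[-0.04,0,0],[-0.04,0,0],[-0.04,0,0],[-0.04,0,0],[-0.04,0,0],[-0.04,0,0]], delta_rot=[[0,0,0],[0,0,0],[0,0,0],[0,0,0],[0,0,0],[0,0,0],[0,0,0],[0,0,0]])

```text
time: 3.2
ee_pos: [0.5109, -0.065, 0.0166]
eef_rot: [0.061, 0.998, 0.0, -0.0]
ft_force: [-2.2, -0.0, 2.6]
width: 0.0868
grip_force: 1.2
```

```bash
python3 -c "
from m import *
st()"
```

```text
t 3.2 ab [-0.1774 -0.0097] z 0.0166 yang 1.5703 tilt [-0.  0.] F [-2.1 -0.3] 2.6 j [-0.42  0.35  0.52  1.98 -0.22  0.87  1.67] w 0.0868
```

Emit:
play_rows(claw=[0,0,0,0,0,0,0,0], delta_pos=[[-0.03,0,0],[-0.03,0,0],[-0.03,0,0],[-0.03,0,0],[-0.03,0,0],[0,0,0],[0.1,0,0],[0.1,0,0]], delta_rot=[[0,0,0],[0,0,0],[0,0,0],[0,0,0],[0,0,0],[0,0,0],[0,0,0],[0,0,0]])

```text
time: 4.0
ee_pos: [0.5005, -0.0642, 0.0165]
eef_rot: [0.062, 0.998, -0.0, 0.0]
ft_force: [-0.8, -0.3, 0.2]
width: 0.0868
grip_force: 0.0
```

```bash
python3 - <<'E'
from m import *
st(); snap('top','top1')
a=cv2.imread('pics/top1.png')[135:260,170:390]
cv2.imwrite('pics/crop1.png',cv2.resize(a,None,fx=3.6,fy=3.6,interpolation=cv2.INTER_CUBIC))
E
```

```text
t 4.0 ab [-0.1879 -0.0101] z 0.0165 yang 1.5698 tilt [ 0.001 -0.   ] F [-0.8 -0.4] 0.2 j [-0.43  0.32  0.53  2.01 -0.21  0.86  1.66] w 0.0868
```

View pics/crop1.png

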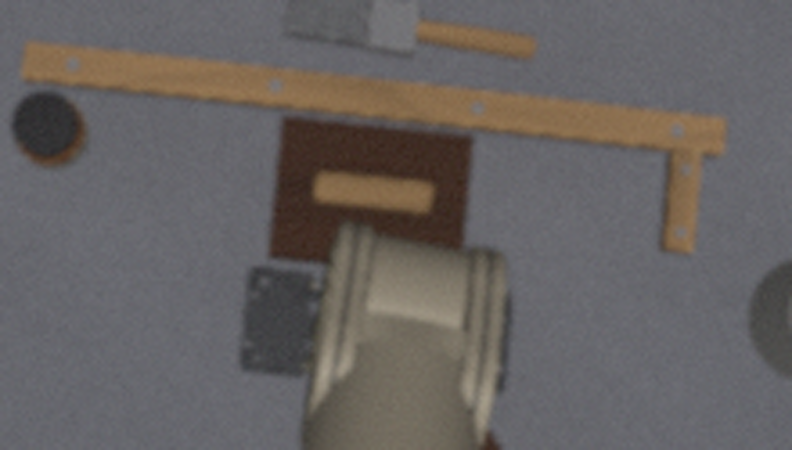

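The crop shows the block turned square, about 10 mm short of the fence: far corners at (284,118) and (473,140), near-left corner at (270,258). The handle was not touched. Next I'll lift, turn the tool 90 degrees and go to the block's left end.

```bash
python3 - <<'E'
from m import *
c=load('top1')
print((ray(c,crop2px([(284,118),(473,140),(462,250),(270,258)]),.034)[:,:2]-fc)@FM)
E
```

```text
[[-0.02612034  0.07101342]
 [-0.02778869 -0.07684051]
 [-0.11404029 -0.07620785]
 [-0.13540055  0.07069178]]
```

Emit:
play_rows(claw=[0,0,0,0,0,0,0,0], delta_pos=[[0.1,0,0],[0,0,-0.2],[0,0,-0.2],[0,0,-0.1],[0,0.1,0],[0,0.15,0],[0,0.15,0],[0,0.15,0]], delta_rot=[[0,0,0],[0,0,0],[0,0,0],[0,0,0],[0,0,0],[0,0,0],[0,0,0],[0,0,0]])

```text
time: 4.85
ee_pos: [0.4946, 0.0488, 0.1169]
eef_rot: [0.062, 0.998, 0.0, 0.001]
ft_force: [1.5, -0.0, 0.7]
width: 0.0871
grip_force: 0.0
```

Emit:
play_rows(claw=[0,0,0,0,0,0,0,0], delta_pos=[[0,0,0],[0,0,0],[0,0,0],[0,0,0],[0,0,0],[0,0,0],[0,0,0],[0,0,0]], delta_rot=[[0,0,0.045],[0,0,0.045],[0,0,0.045],[0,0,0.045],[0,0,0.045],[0,0,0.045],[0,0,0.045],[0,0,0.045]])

```text
time: 5.65
ee_pos: [0.4945, 0.0477, 0.1167]
eef_rot: [0.589, 0.808, 0.0, 0.0]
ft_force: [-0.1, -0.5, -0.4]
width: 0.0871
grip_force: 0.0
```

Emit:
play_rows(claw=[0.3,0.3,0.3,0.3,0.3], delta_pos=[[0,0,0],[0,0,0],[0,0,0],[0,0,0],[0,0,0]], delta_rot=[[0,0,0.045],[0,0,0.045],[0,0,0.045],[0,0,0.005],[0,0,0]])

```text
time: 6.15
ee_pos: [0.4943, 0.0477, 0.1166]
eef_rot: [0.748, 0.664, 0.0, 0.0]
ft_force: [0.2, 0.0, -0.1]
width: 0.0627
grip_force: 0.0
```

```bash
python3 -c "
from m import *
st()"
```

```text
t 6.15 ab [-0.2076  0.1002] z 0.1166 yang 0.0025 tilt [0. 0.] F [0.2 0.1] -0.1 j [-0.76  0.15  0.62  1.95 -0.1   1.07 -0.22] w 0.0627
```

Emit:
play_rows(claw=[0.3,0.3,0.3,0.3,0.3,0.3,0.3,0.3], delta_pos=[[0.02,0.2,0],[0.02,0.2,0],[0,0.2,0],[0,0.03,0],[0,0,0.2],[0,0,0.2],[0,0,0.1],[0,0,0]], delta_rot=[[0,0,0],[0,0,0],[0,0,0],[0,0,0],[0,0,0],[0,0,0],[0,0,0],[0,0,0]])

```text
time: 6.95
ee_pos: [0.6176, 0.0401, 0.0135]
eef_rot: [0.748, 0.663, -0.002, -0.002]
ft_force: [0.8, 0.6, 0.2]
width: 0.0607
grip_force: 0.0
```

```bash
python3 -c "
from m import *
st()"
```

```text
t 6.95 ab [-0.0844  0.1076] z 0.0135 yang 0.0019 tilt [-0.005 -0.001] F [0.7 0.7] 0.2 j [-0.57  0.57  0.56  1.7  -0.35  0.98  0.  ] w 0.0607
```

Emit:
play_rows(claw=[0.3,0.3,0.3,0.3,0.3,0.3,0.3,0.3], delta_pos=[[-0.09,0,0],[-0.03,0,0],[-0.03,0,0],[-0.04,0,0],[-0.04,0,0],[-0.04,0,0],[-0.04,0,0],[-0.04,0,0]], delta_rot=[[0,0,0],[0,0,0],[0,0,0],[0,0,0],[0,0,0],[0,0,0],[0,0,0],[0,0,0]])

```text
time: 7.75
ee_pos: [0.6115, -0.03, 0.0165]
eef_rot: [0.749, 0.662, 0.0, -0.0]
ft_force: [-0.1, 3.5, 1.5]
width: 0.0608
grip_force: 1.2
```

Emit:
play_rows(claw=[0.3,0.3,0.3,0.3,0.3,0.3,0.3,0.3], delta_pos=[[-0.04,0,0],[-0.04,0,0],[-0.04,0,0],[-0.04,0,0],[-0.04,0,0],[-0.04,0,0],[-0.04,0,0],[-0.04,0,0]], delta_rot=[[0,0,0],[0,0,0],[0,0,0],[0,0,0],[0,0,0],[0,0,0],[0,0,0],[0,0,0]])

```text
time: 8.55
ee_pos: [0.6036, -0.0935, 0.0165]
eef_rot: [0.749, 0.662, -0.0, -0.0]
ft_force: [-0.2, 2.0, 1.2]
width: 0.0606
grip_force: 1.1
```

```bash
python3 -c "
from m import *
st()"
```

```text
t 8.55 ab [-0.0819 -0.0267] z 0.0165 yang -0.0008 tilt [-0.  0.] F [-0.5  2. ] 1.2 j [-0.38  0.55  0.58  1.73 -0.36  0.97  0.22] w 0.0606
```

Emit:
play_rows(claw=[0.3,0.3,0.3,0.3,0.3,0.3,0.3,0.3], delta_pos=[[-0.03,0,0],[-0.03,0,0],[-0.03,0,0],[-0.03,0,0],[-0.03,0,0],[-0.03,0,0],[-0.02,0,0],[-0.01,0,0]], delta_rot=[[0,0,0],[0,0,0],[0,0,0],[0,0,0],[0,0,0],[0,0,0],[0,0,0],[0,0,0]])

```text
time: 9.35
ee_pos: [0.5984, -0.1352, 0.0165]
eef_rot: [0.749, 0.662, -0.0, -0.0]
ft_force: [-0.1, 1.5, 1.4]
width: 0.0606
grip_force: 1.1
```

Emit:
play_rows(claw=[0.3,0.3,0.3,0.3,0.3], delta_pos=[[-0.01,0,0],[-0.01,0,0],[-0.01,0,0],[-0.005,0,0],[0,0,0]], delta_rot=[[0,0,0],[0,0,0],[0,0,0],[0,0,0],[0,0,0]])

```text
time: 9.85
ee_pos: [0.5977, -0.1418, 0.0165]
eef_rot: [0.749, 0.662, -0.0, 0.0]
ft_force: [0.4, 0.6, 0.7]
width: 0.0613
grip_force: 0.2
```

```bash
python3 -c "
from m import *
st()"
```

```text
t 9.85 ab [-0.0819 -0.0754] z 0.0165 yang -0.0011 tilt [ 0. -0.] F [0.4 0.6] 0.7 j [-0.3   0.56  0.59  1.72 -0.37  0.97  0.31] w 0.0613
```

Emit:
play_rows(claw=[0.3,0.3,0.3,0.3,0.3], delta_pos=[[-0.005,0,0],[-0.005,0,0],[-0.005,0,0],[-0.005,0,0],[0,0,0]], delta_rot=[[0,0,0],[0,0,0],[0,0,0],[0,0,0],[0,0,0]])

```text
time: 10.35
ee_pos: [0.5976, -0.1429, 0.0165]
eef_rot: [0.749, 0.663, 0.001, -0.001]
ft_force: [0.4, 8.9, 4.1]
width: 0.061
grip_force: 4.3
```

Emit:
play_rows(claw=[0.3,0.3,0.3,0.3], delta_pos=[[-0.005,0,0],[-0.005,0,0],[-0.005,0,0],[0,0,0]], delta_rot=[[0,0,0],[0,0,0],[0,0,0],[0,0,0]])

```text
time: 10.75
ee_pos: [0.5976, -0.143, 0.0165]
eef_rot: [0.748, 0.663, 0.002, -0.003]
ft_force: [-0.5, 16.7, 5.6]
width: 0.0609
grip_force: 8.3
```

```bash
python3 -c "
from m import *
st()"
```

```text
t 10.75 ab [-0.0818 -0.0765] z 0.0165 yang 0.0023 tilt [-0.     0.007] F [-2.5 16.5] 5.6 j [-0.29  0.56  0.59  1.72 -0.37  0.98  0.32] w 0.0609
```

Contact with the stop shows at 16 N, at b = -0.0765. Next I'll back off, lift and come round to press the long edge onto the fence.

Emit:
play_rows(claw=[0.3,0.3,0.3,0.3,0.3,0.3,0.3,0.3], delta_pos=[[0.08,0,0],[0,0,0],[0,0,-0.2],[0,0,-0.2],[0,0,-0.15],[-0.18,-0.17,0],[-0.18,-0.17,0],[-0.18,-0.17,0]], delta_rot=[[0,0,0],[0,0,0],[0,0,0],[0,0,0],[0,0,0],[0,0,0],[0,0,0],[0,0,0]])

```text
time: 11.55
ee_pos: [0.4826, -0.2292, 0.1266]
eef_rot: [0.749, 0.662, -0.0, 0.0]
ft_force: [0.7, -0.8, -0.2]
width: 0.0612
grip_force: 0.0
```

Emit:
play_rows(claw=[0.2,0.2,0.2,0.2,0.2,0.2,0.2,0.2], delta_pos=[[0,0,0],[0,0,0],[0,0,0],[0,0,0],[0,0,0],[0,0,0],[0,0,0],[0,0,0]], delta_rot=[[0,0,-0.045],[0,0,-0.045],[0,0,-0.045],[0,0,-0.045],[0,0,-0.045],[0,0,-0.045],[0,0,-0.045],[0,0,-0.045]])

```text
time: 12.35
ee_pos: [0.4839, -0.2283, 0.1265]
eef_rot: [0.275, 0.961, -0.0, 0.0]
ft_force: [0.5, -0.1, 0.0]
width: 0.0698
grip_force: 0.0
```

Emit:
play_rows(claw=[0.2,0.2,0.2,0.2,0.2], delta_pos=[[0,0,0],[0,0,0],[0,0,0],[0,0,0],[0,0,0]], delta_rot=[[0,0,-0.045],[0,0,-0.045],[0,0,-0.045],[0,0,-0.005],[0,0,0]])

```text
time: 12.85
ee_pos: [0.484, -0.2279, 0.1265]
eef_rot: [0.064, 0.998, -0.0, -0.0]
ft_force: [-0.3, -0.6, -1.4]
width: 0.0698
grip_force: 0.0
```

```bash
python3 -c "
from m import *
st()"
```

```text
t 12.85 ab [-0.1842 -0.1746] z 0.1265 yang 1.5659 tilt [-0. -0.] F [-0.2 -0.6] -1.4 j [-0.1   0.22  0.51  1.84 -0.12  1.11  1.9 ] w 0.0698
```

Emit:
play_rows(claw=[0.2,0.2,0.2,0.2,0.2,0.2,0.2], delta_pos=[[0,0.07,0.1],[0,0,0.2],[0,0,0.2],[0,0,0.05],[-0.07,0,0],[-0.03,0,0],[0,0,0]], delta_rot=[[0,0,-0.0015],[0,0,0],[0,0,0],[0,0,0],[0,0,0],[0,0,0],[0,0,0]])

```text
time: 13.55
ee_pos: [0.5073, -0.2162, 0.0177]
eef_rot: [0.06, 0.998, -0.0, 0.001]
ft_force: [-1.2, -0.4, -0.8]
width: 0.0697
grip_force: 0.0
```

```bash
python3 -c "
from m import *
st()"
```

```text
t 13.55 ab [-0.1626 -0.1601] z 0.0177 yang 1.5738 tilt [ 0.002 -0.001] F [-1.1 -0.5] -0.8 j [-0.07  0.41  0.46  1.89 -0.23  0.9   1.95] w 0.0697
```

Emit:
play_rows(claw=[0.2,0.2,0.2,0.2,0.2,0.2,0.2], delta_pos=[[-0.03,0,0],[-0.03,0,0],[-0.02,0,0],[-0.02,0,0],[-0.01,0,0],[-0.01,0,0],[0,0,0]], delta_rot=[[0,0,0],[0,0,0],[0,0,0],[0,0,0],[0,0,0],[0,0,0],[0,0,0]])

```text
time: 14.25
ee_pos: [0.5299, -0.2186, 0.0164]
eef_rot: [0.059, 0.998, 0.0, 0.0]
ft_force: [-0.9, 0.0, 0.2]
width: 0.0695
grip_force: 0.2
```

```bash
python3 -c "
from m import *
st()"
```

```text
t 14.25 ab [-0.1398 -0.1598] z 0.0164 yang 1.5746 tilt [ 0. -0.] F [-0.9 -0.1] 0.2 j [-0.06  0.45  0.45  1.83 -0.24  0.92  1.95] w 0.0695
```

Emit:
play_rows(claw=[0.2,0.2,0.2,0.2,0.2,0.2], delta_pos=[[-0.01,0,0],[-0.005,0,0],[-0.005,0,0],[-0.005,0,0],[-0.005,0,0],[0,0,0]], delta_rot=[[0,0,0],[0,0,0],[0,0,0],[0,0,0],[0,0,0],[0,0,0]])

```text
time: 14.85
ee_pos: [0.5312, -0.2186, 0.0157]
eef_rot: [0.06, 0.998, 0.001, -0.004]
ft_force: [-20.2, 6.4, 15.7]
width: 0.0694
grip_force: 10.5
```

Emit:
play_rows(claw=[0.2,0.2,0.2], delta_pos=[[-0.005,0,0],[-0.005,0,0],[0,0,0]], delta_rot=[[0,0,0],[0,0,0],[0,0,0]])

```text
time: 15.15
ee_pos: [0.5313, -0.2186, 0.0154]
eef_rot: [0.06, 0.998, 0.002, -0.006]
ft_force: [-27.8, 7.7, 21.1]
width: 0.0698
grip_force: 14.6
```

```bash
python3 -c "
from m import *
st()"
```

```text
t 15.15 ab [-0.1384 -0.1597] z 0.0154 yang 1.5725 tilt [-0.012  0.005] F [-28.6   4.3] 21.1 j [-0.06  0.47  0.45  1.81 -0.25  0.93  1.95] w 0.0698
```

Flush contact on the fence at 28 N. I'll back off, lift to the left-end side and look.

Emit:
play_rows(claw=[0.3,0.3,0.3,0.3,0.3,0.3,0.3,0.3], delta_pos=[[0.08,0,0],[0.1,0,0],[0,0,-0.2],[0,0,-0.2],[0,0,-0.15],[0.1,0.2,0],[0.1,0.2,0],[0,0.24,0]], delta_rot=[[0,0,0],[0,0,0],[0,0,0],[0,0,0],[0,0,0],[0,0,0],[0,0,0],[0,0,0]])

```text
time: 15.95
ee_pos: [0.4759, -0.0831, 0.127]
eef_rot: [0.061, 0.998, 0.0, 0.001]
ft_force: [1.4, 0.2, 0.5]
width: 0.0606
grip_force: 0.0
```

Emit:
play_rows(claw=[0.3,0.3,0.3,0.3,0.3,0.3,0.3,0.3], delta_pos=[[0,0.24,0],[0,0,0],[0,0,0],[0,0,0],[0,0,0],[0,0,0],[0,0,0],[0,0,0]], delta_rot=[[0,0,0.045],[0,0,0.045],[0,0,0.045],[0,0,0.045],[0,0,0.045],[0,0,0.045],[0,0,0.045],[0,0,0.045]])

```text
time: 16.75
ee_pos: [0.483, -0.0404, 0.1267]
eef_rot: [0.581, 0.814, 0.0, 0.0]
ft_force: [-0.5, 0.6, -1.1]
width: 0.0606
grip_force: 0.0
```

Emit:
play_rows(claw=[0.3,0.3,0.3,0.3,0.3], delta_pos=[[0,0,0],[0,0,0],[0,0,0],[0,0,0],[0,0,0]], delta_rot=[[0,0,0.045],[0,0,0.045],[0,0,0.045],[0,0,0.006],[0,0,0]])

```text
time: 17.25
ee_pos: [0.4829, -0.0404, 0.1266]
eef_rot: [0.743, 0.669, 0.0, 0.0]
ft_force: [-0.1, 0.2, -0.0]
width: 0.0607
grip_force: 0.0
```

```bash
python3 - <<'E'
from m import *
st(); snap('top','top2')
a=cv2.imread('pics/top2.png')[150:215,270:390]
cv2.imwrite('pics/crop2.png',cv2.resize(a,None,fx=6.6,fy=6.6,interpolation=cv2.INTER_CUBIC))
E
```

```text
t 17.25 ab [-0.2082  0.0113] z 0.1266 yang 0.0182 tilt [0.001 0.   ] F [-0.2  0.2] -0.0 j [-0.45  0.1   0.47  1.97 -0.05  1.09 -0.07] w 0.0607
```

View pics/crop2.png

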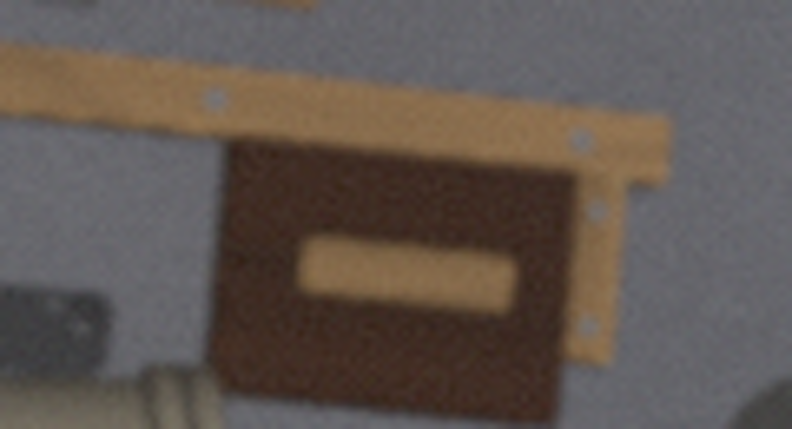

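The crop shows the block's long edge on the fence line, from (225,140) to (575,172), and its right end against the stop at x about 570. I'll make one gentle nudge on the short end to make sure it is snug.

Emit:
play_rows(claw=[0.3,0.3,0.3,0.3,0.3,0.3,0.3,0.3], delta_pos=[[0,0.2,0],[0,0.2,0],[0,0.2,0],[0,0.06,0],[0,0,0.2],[0,0,0.2],[0,0,0.14],[0,0,0]], delta_rot=[[0,0,0.006],[0,0,0],[0,0,0],[0,0,0],[0,0,0],[0,0,0],[0,0,0],[0,0,0]])

```text
time: 18.1
ee_pos: [0.6108, -0.0561, 0.0145]
eef_rot: [0.749, 0.662, -0.003, -0.002]
ft_force: [0.3, -0.7, -0.2]
width: 0.0607
grip_force: 0.0
```

Emit:
play_rows(claw=[0.3,0.3,0.3,0.3,0.3,0.3], delta_pos=[[-0.12,0,0],[-0.12,0,0],[-0.08,0,0],[-0.04,0,0],[-0.02,0,0],[0,0,0]], delta_rot=[[0,0,0],[0,0,0],[0,0,0],[0,0,0],[0,0,0],[0,0,0]])

```text
time: 18.7
ee_pos: [0.6044, -0.1314, 0.0189]
eef_rot: [0.75, 0.661, 0.0, -0.0]
ft_force: [0.9, 0.4, -0.2]
width: 0.061
grip_force: 0.0
```

```bash
python3 -c "
from m import *
st()"
```

```text
t 18.7 ab [-0.0765 -0.0642] z 0.0189 yang -0.0034 tilt [0. 0.] F [0.8 0.5] -0.2 j [-0.21  0.54  0.46  1.7  -0.28  0.97  0.22] w 0.061
```

Contact is expected at b = -0.0765, which is 12 mm on.

Emit:
play_rows(claw=[0.3,0.3,0.3,0.3,0.3,0.3,0.3], delta_pos=[[-0.02,0,0],[-0.02,0,0],[-0.01,0,0],[-0.01,0,0],[-0.005,0,0],[-0.005,0,0],[0,0,0]], delta_rot=[[0,0,0.001],[0,0,0],[0,0,0],[0,0,0],[0,0,0],[0,0,0],[0,0,0]])

```text
time: 19.4
ee_pos: [0.6029, -0.1436, 0.0185]
eef_rot: [0.751, 0.661, 0.001, -0.001]
ft_force: [0.6, 6.3, -0.9]
width: 0.0608
grip_force: 3.0
```

```bash
python3 -c "
from m import *
st()"
```

```text
t 19.4 ab [-0.0765 -0.0764] z 0.0185 yang -0.0053 tilt [0.    0.002] F [-0.2  6.3] -0.9 j [-0.19  0.54  0.46  1.7  -0.28  0.97  0.24] w 0.0608
```

Emit:
play_rows(claw=[0.3,0.3,0.3,0.3], delta_pos=[[0,0,0],[-0.005,0,0],[-0.005,0,0],[0,0,0]], delta_rot=[[0,0,-0.0016],[0,0,0],[0,0,0],[0,0,0]])

```text
time: 19.8
ee_pos: [0.6028, -0.1436, 0.0185]
eef_rot: [0.749, 0.663, 0.002, -0.002]
ft_force: [0.6, 10.4, 2.9]
width: 0.0611
grip_force: 5.8
```

Emit:
play_rows(claw=[0.3,0.3,0.3,0.3,0.3,0.3,0.3,0.3], delta_pos=[[0.01,0,0],[0.05,0,0],[0.1,0,0],[0,0,-0.2],[0,0,-0.2],[0,0,-0.2],[0.1,-0.15,0],[0.15,-0.2,0]], delta_rot=[[0,0,0],[0,0,0],[0,0,0],[0,0,0],[0,0,0],[0,0,0],[0,0,0],[0,0,0]])

```text
time: 20.6
ee_pos: [0.5434, -0.059, 0.1397]
eef_rot: [0.751, 0.661, 0.001, 0.002]
ft_force: [-0.6, 1.4, 1.2]
width: 0.0611
grip_force: 0.0
```

Emit:
play_rows(claw=[0.3,0.3,0.3,0.3,0.3], delta_pos=[[0.15,-0.2,0],[0.15,-0.1,0],[0.15,-0.1,0],[0,0,0],[0,0,0]], delta_rot=[[0,0,0],[0,0,0],[0,0,0],[0,0,0],[0,0,0]])

```text
time: 21.1
ee_pos: [0.4745, 0.0421, 0.1387]
eef_rot: [0.749, 0.662, 0.0, 0.0]
ft_force: [-0.5, -0.7, 0.1]
width: 0.0607
grip_force: 0.0
```

```bash
python3 - <<'E'
from m import *
st(); snap('top','top3')
a=cv2.imread('pics/top3.png')[150:225,270:390]
cv2.imwrite('pics/crop3.png',cv2.resize(a,None,fx=6.6,fy=6.6,interpolation=cv2.INTER_CUBIC))
E
```

```text
t 21.1 ab [-0.2266  0.0922] z 0.1387 yang -0.0003 tilt [0.001 0.   ] F [-0.4 -0.8] 0.1 j [-0.58  0.06  0.41  1.97 -0.03  1.11 -0.28] w 0.0607
```

View pics/crop3.png

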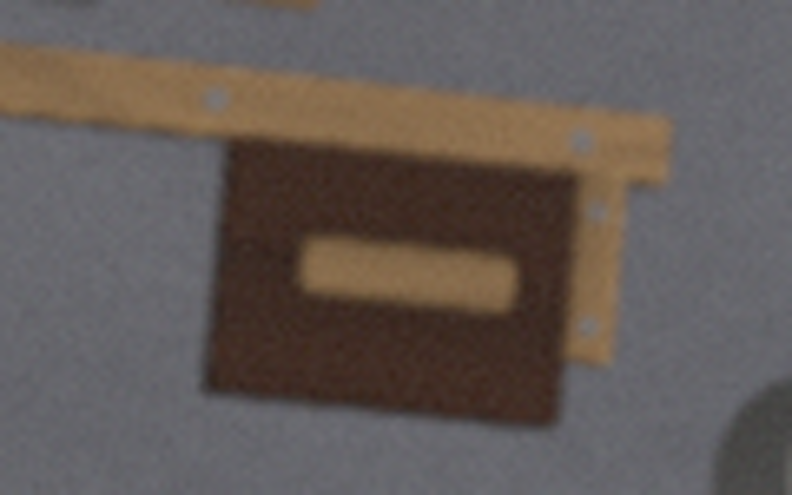

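The block sits square: its far edge from (228,140) to (577,172) is on the fence and its right edge is against the stop. The arm is clear, so I'm handing in.

```bash
python3 -c "
from bench import r
print(r.close_job())"
```

```text
the job is handed in; nothing more can be done
None
```

The print block is square in its corner, long edge flush against the fence and short end against the right-hand end stop; the arm is clear and I handed the job in at about 21 s (no verdict was returned).

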